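Fit the drive shaft and its taper bearing into the pump housing

ROBOT

A 6-joint arm with a two-finger parallel gripper is mounted at the origin on the work surface. World frame = base frame: x ahead of the robot, y to its left, z up, the work surface at z = 0. Lengths are in m, angles in rad, forces in N, time in s.
With the tool pointing down it reaches from about 0.375 to 0.9 m from the base axis. Payload 3.1 kg.
Tool frame: the origin (TCP) lies between the finger pads; the fingertips stand 11 mm ahead of it and the grasp point (between the pads) lies 8 mm behind it; z points along the fingers, y is the direction in which the jaws open and shut (so a half turn about z gives the same grasp; the last joint's range is limited). The gripper opens to 85 mm and grips with 20 to 120 N. Pads are 22 mm wide; open, the fingers measure 114 mm over their backs; the gripper's body (76 mm by 85 mm) begins 54 mm behind the grasp point. The pads swing forward as they close: fully open they stand 13 mm farther back than shut.
Start: joints at [1.032, 0.527, 1.433, -0, 1.181, -0.178], TCP at [0.221, 0.585, 0.242] pointing down, gripper open.
Joint ranges: [-3.08, 3.08], [-0.75, 2.2], [0.22, 2.44], [-1.43, 4.57], [0, 2.65], [-2.85, 2.85]. Speed limits (rad/s): [2.79, 2.79, 3.14, 3.14, 3.14, 3.14].

INTERFACE

Orientations are given as a unit quaternion [x, y, z, w].
In Python, from station import manip gives the robot as it stands.
- The arm moves only by the tool move_arm, never from a script. Its argument "deltas" is a list of rows, each a list of 5 numbers: the shift along the tool's x, y, z in units of 40 cm (1.0 is 40 cm), then the turn about the tool's z in units of 0.5 rad (1.0 is 0.5 rad), then the opening in per cent of the stroke, from 0 (shut) to 100 (fully open). In form: [[x, y, z, twist, grip], ...]. A call has exactly 8 rows; each row is the pose to reach, as a shift and turn from the pose commanded when the call began, along the tool's axes at that moment; what a row does not reach only later rows make up. A row lasts 1/12 s, in which the tool goes at most 41.7 mm and 7.16 degrees, less where a joint would pass 70% of its speed; a pose out of reach is approached as far as the arm can. A call with a number of a shift or a turn outside -1 to 1 is refused whole. A call with a gripper value outside its range is refused whole. The fingers move at their own pace and stop on an object; "force" is the grip in N (left out, the last holds). Time passes only in rows, so rows that repeat a pose let the fingers close, or fill a call up. It gives the time, the measured TCP pose, the force and the opening at its end, in the units of the state.
- manip.sense(): the state, without advancing time (a new reading comes with each control period).
- manip.snapshot(name): name is "side" or "top"; returns (picture, depth): 400x640x3 uint8, red, green, blue; 400x640 float32, m along the optical axis (not along the pixel's ray), 0 where there is no reading.
- manip.get_calibration(name): a dict with "vfov" (degrees; the focal length in pixels is half the picture's height over the tangent of half this angle, whatever the lens; pixels are square), "cx", "cy" (the principal point, pixels), "D" ([k1, k2, p1, p2, k3] as OpenCV has them; the pictures are not rectified), "pose" (4x4, takes a point from camera to world coordinates). Camera axes: x right, y down, z forward; pixel columns grow to the right and rows downward; lengths in m; the calibration is good to about 2 mm. A picture is of the moment at which its call begins. get_calibration takes no time and is no camera call.
- manip.sign_off(): hands the job in, once; it reports no verdict.
The state is a dict: "t": time; "q": joint angles; "qd": joint speeds; "tau": joint torques, N m; "tcp_pos": TCP position; "tool_rot": TCP orientation; "force": force on the tool from outside, world axes, zero at the start; "ft_torque": the same for the moment, N m; "finger_gap": opening from 0.0 (shut) to 1.0 (fully open).
Only numpy, scipy, OpenCV 4.12 (cv2) and the standard library are available. Lean on these libraries where they do the work, as an engineer would, in place of code of your own. Each camera call takes 0.05 s, during which the arm holds its last target.

TASK

Take the shaft that already carries its taper roller bearing out of the parts tray and fit it upright, tang end down, into the bore of the middle one of the three pump housings on the conveyor: feel for the cross-slotted drive at the bottom by turning the shaft under light pressure until its tang drops in, then let the bearing nest fully home in its cup and let go. Work gently: set the shaft down, never drop it, never put more than about 2.5 kg of push on the shaft or housing, and leave the bare shaft, the screwdriver, the grease jar and the spare ring where they are.

Things in the scene. Friction and masses are not known exactly. Their poses are not given: they have to be found in the camera images.
- shaft_centre (a point): Centre (half-way up, on the axis) of the steel shaft to fit: 120 mm long, 0.4 to 0.8 kg, standing upright in an end hole of the tray; its z points up along the shaft. Above this point: a 37 mm wide collar up to +6 mm, then the plain 25 mm round drive end with a keyway up to +60 mm. Grasp that end, about 38 mm above this point, from above.
- shaft: The same shaft, origin at its lower tip, 60 mm below shaft_centre. Up from the tip: flat tang 0 to 6 mm (8 mm thick, 26 mm wide along the shaft's x, edges broken 0.5 mm), 26 mm round journal to 44 mm, taper roller bearing from 44 mm (46 mm across) widening at 14 degrees a side to 54 mm across at 60 mm. The bearing's small face rests on the tray top.
- bearing_seat (a point): Point on the axis of the housing's bore where shaft_centre lies when the bearing is fully home; z is up the bore. It is 2 mm below the flat top face; all is clear above. The pressed-in bearing cup is oiled and has the matching 14 degree taper, 53 mm across at its mouth 1 mm below this point, 46 mm across 16 mm below it; under it is a clear 50 mm bore.
- drive_face (a point): Centre of the face of the drive disc at the bottom of the bore, 54 mm below bearing_seat. Two slots cross on it at right angles, 9.5 mm wide, 8 mm deep, edges broken 0.5 mm; the tang fits either one either way round. The disc stands at any angle: not measured, not linked to any frame here. It drags at 0.12 N m, so rubbing under less than 10 N does not turn it; with the tang in, it turns with the shaft.
- housing: The pump housing to fill, the middle one of three: grey cast block 128 x 122 x 84 mm, origin at the centre of its underside, z up, vertical bore at its centre; fixed on a 210 mm round pallet on the conveyor. A tang that misses the slots leaves the bearing 6 mm short of home with 1.5 mm side play. The other two, at the ends, are not part of the job.
- tray: Grey plastic parts tray, 96 x 235 x 50 mm, origin at the centre of its underside, long side along its y; fixed on the conveyor. Three 30 mm through holes on its centre line, 75 mm apart; the two shafts stand in the end holes, either way round.
- bare_shaft_centre (a point): Centre (half-way up) of the other shaft in the tray: same 120 mm length and same drive end, but with only a 37 mm wide collar and no bearing. Leave it.
- screwdriver: Screwdriver with a wooden handle, 190 mm long, lying on the bench between robot and conveyor; origin under its middle. Leave it.
- grease_centre (a point): Centre of the white grease jar, 64 mm across and 75 mm high, on the bench between robot and conveyor. Leave it.
- spare_cup_centre (a point): Centre of the spare steel ring, 62 mm across and 15 mm high, lying on the bench between robot and conveyor. Leave it.
Things that resemble listed ones, but are neither listed nor needed, are in the scene too. What is shaped like the shaft but orange or purple is not meant.

How it is judged:
By the outcome, as a careful person would: the job done as asked, in the order asked, and still so for the second after the job is handed in, with the robot touching nothing.
It also fails if it takes over 54 s, if anything falls off the work surface, if the arm or the gripper's body presses on something with over 40 N, if the wrist force passes 120 N, or if a joint passes its speed limit or range.

## Working session

There is one attempt and no reset: what is moved stays moved. The work goes in short steps, Python scripts to look and compute and a tool call to move; the robot and the scene stay as the last step left them, time stands still between calls to the robot, and variables do not carry over. Pictures are saved under pics/ and viewed, and the job is handed in when it is done.

Besides the shell and the picture viewer there is one more tool, called after "Request:" in YAML: its name, and indented under it one key for each argument. move_arm: Moves the arm, as the interface text tells. Its arguments: {"type":"object","properties":{"deltas":{"type":"array","items":{"type":"array","items":{"type":"number"}}},"force":{"type":"number"}},"required":["deltas"]}

```bash
ls; mkdir -p pics
cat > h.py <<'E'
import numpy as np,cv2
from station import manip
def K(name):
    c=manip.get_calibration(name); f=200/np.tan(np.radians(c["vfov"])/2)
    return np.array([[f,0,c["cx"]],[0,f,c["cy"]],[0,0,1.]]),np.array(c["D"],float),np.array(c["pose"])
def rays(name,uv):
    k,D,P=K(name); p=cv2.undistortPoints(np.array(uv,float).reshape(-1,1,2),k,D).reshape(-1,2)
    d=np.c_[p,np.ones(len(p))]
    return P[:3,3],d@P[:3,:3].T
def onplane(name,uv,z):
    o,d=rays(name,uv); return o+d*((z-o[2])/d[:,2])[:,None]
def cloud(name,depth):
    v,u=np.mgrid[0:400,0:640]; o,d=rays(name,np.c_[u.ravel(),v.ravel()])
    X=o+d*depth.reshape(-1,1); return X.reshape(400,640,3)
def proj(name,X):
    k,D,P=K(name); T=np.linalg.inv(P); return cv2.projectPoints(np.array(X,float).reshape(-1,1,3),cv2.Rodrigues(T[:3,:3])[0],T[:3,3],k,D)[0].reshape(-1,2)
E
python3 - <<'E'
from h import *
s=manip.sense(); print(s)
for n in("side","top"):
    im,d=manip.snapshot(n); np.savez(f"{n}0.npz",im=im,d=d); cv2.imwrite(f"pics/{n}0.png",im[:,:,::-1]); k,D,P=K(n); print(n,k,D,P,(d>0).mean())
E
```

```text
pics
{'t': 0.0, 'q': array([ 1.03151071e+00,  5.28491737e-01,  1.43390758e+00,  1.97386980e-05,
        1.18138588e+00, -1.78468849e-01]), 'qd': array([ 0.00188543, -0.00076534, -0.00102047, -0.00032372, -0.00187981,
       -0.00229585]), 'tau': array([ 2.57753672e-03, -4.42340040e+01, -1.78032643e+01, -1.09970740e-04,
        8.24453164e-03,  2.61090196e-05]), 'tcp_pos': array([0.22023757, 0.58417181, 0.2413162 ]), 'tool_rot': array([ 1.79434933e-01,  9.83769233e-01, -1.02322804e-03, -3.93582225e-04]), 'force': array([ 0.54150325,  1.24643674, -0.09977114]), 'ft_torque': array([-0.00260589,  0.00571324, -0.02097174]), 'finger_gap': 0.9962454460066719}
side [[475.91199781   0.         325.91269257]
 [  0.         475.91199781 200.38450846]
 [  0.           0.           1.        ]] [-0.00862253  0.          0.          0.          0.        ] [[ 0.76089479 -0.47825347  0.43853477  0.04507733]
 [-0.64887381 -0.56225284  0.5126739  -0.62646478]
 [ 0.00137935 -0.67464462 -0.7381414   0.9764492 ]
 [ 0.          0.          0.          1.        ]] 0.99593359375
top [[402.33685911   0.         313.34123816]
 [  0.         402.33685911 201.71755721]
 [  0.           0.           1.        ]] [-0.00151438  0.          0.          0.          0.        ] [[-0.01239307 -0.99355501  0.11267146  0.44201279]
 [-0.99988785  0.01326118  0.00695858 -0.00727282]
 [-0.00840789 -0.11257259 -0.99360793  1.19581063]
 [ 0.          0.          0.          1.        ]] 0.99593359375
```

View pics/top0.png

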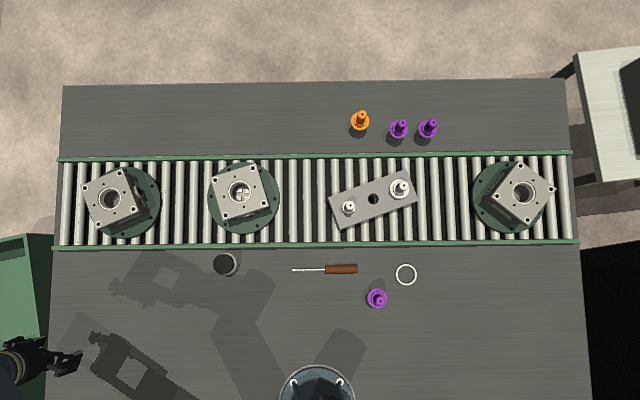

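View pics/side0.png

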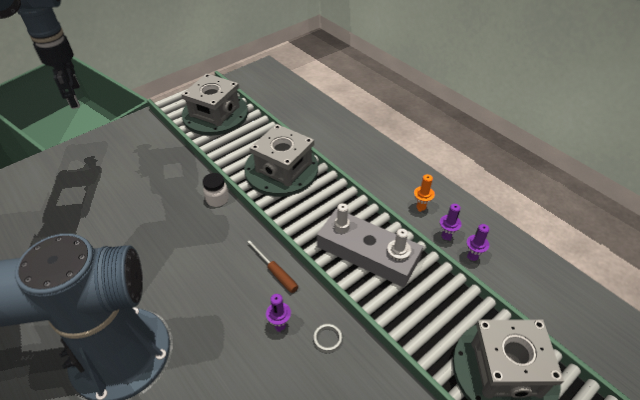

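Top view: the middle housing is at about (241,193), the bearing shaft at (401,188) and the bare shaft at (349,207). In the side view these are (282,146), (402,243) and (342,214). I'll zoom in on them next.

Run:
```python
from h import *
t=np.load("top0.npz")["im"][:,:,::-1];s=np.load("side0.npz")["im"][:,:,::-1]
r=lambda im,x,y,w,h,f:cv2.resize(im[y:y+h,x:x+w],None,fx=f,fy=f,interpolation=cv2.INTER_CUBIC)
a=r(t,200,150,80,60,5);b=r(t,365,160,80,60,5);c=r(s,245,115,80,60,5);d=r(s,365,195,80,80,5)[:300]
cv2.imwrite("pics/z0.png",np.vstack([np.hstack([a,b]),np.hstack([c,d])]))
for n,box in(("top",(385,170,30,35)),("top",(205,160,60,60)),("side",(385,225,35,40)),("side",(250,125,65,40))):
    D=np.load(n+"0.npz")["d"]; C=cloud(n,D); x,y,w,h=box; P=C[y:y+h,x:x+w].reshape(-1,3)
    print(n,box,np.histogram(P[:,2],bins=np.arange(0,.26,.01))[0])
```

```text
top (385, 170, 30, 35) [ 86   4  43   4   0   1   2 453 143 148  40   5  11   7  10  72   1   0
   0   0   0   0   0   0   0]
top (205, 160, 60, 60) [  99   48  368   80  700   53  106   84   28   43   15   80 1374  481
    0    0    0    0    0    0    0    0    0    0    0]
side (385, 225, 35, 40) [ 37  28 155 117  10   7   8 290 242 184  82  29  32  32  33  91   0   0
   0   0   0   0   0   0   0]
side (250, 125, 65, 40) [132  60 153  62  81  17  36  47  84 111  73 164 886 507   0   0   0   0
   0   0   0   0   0   0   0]
```

View pics/z0.png

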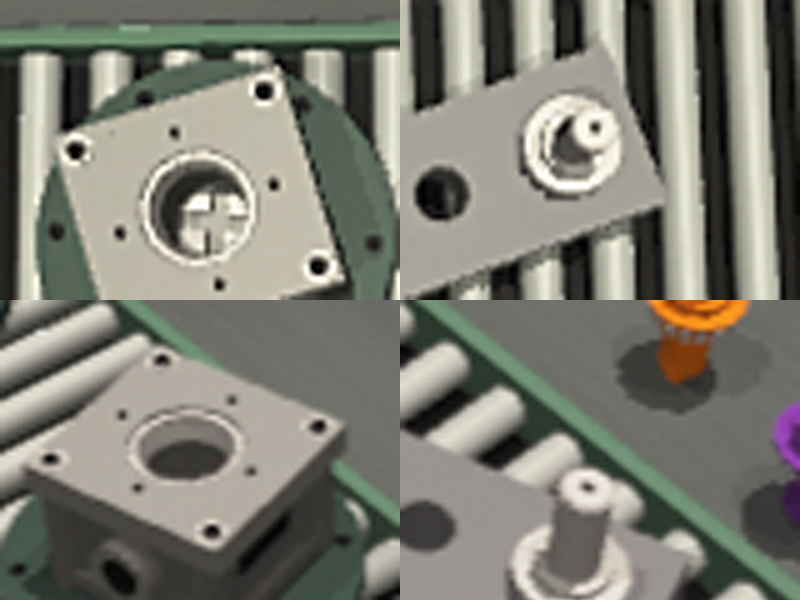

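Crops: the bearing shaft's end face is at about top (404,185.6) and side (402,232). The housing bore is at about top (241,191) and side (282,146). The cross slots are visible in the top view. Next I'll measure these precisely.

```bash
cat > m.py <<'E'
from h import *
def tri(pt,ps):
    o1,d1=rays("top",[pt]);o2,d2=rays("side",[ps]);d1=d1[0]/np.linalg.norm(d1);d2=d2[0]/np.linalg.norm(d2)
    A=np.c_[d1,-d2];x=np.linalg.lstsq(A,o2-o1,rcond=None)[0];a=o1+d1*x[0];b=o2+d2*x[1];return (a+b)/2,a-b
E
python3 - <<'E'
from m import *
S={n:np.load(n+"0.npz") for n in("top","side")}
C={n:cloud(n,S[n]["d"]) for n in S}
def comp(n,m,seed):
    num,l,st,ce=cv2.connectedComponentsWithStats(m.astype(np.uint8),connectivity=4); 
    ys,xs=np.mgrid[0:400,0:640]; dd=np.hypot(xs-seed[0],ys-seed[1]); dd[~m]=1e9; k=l.flat[dd.argmin()]; return l==k
cent={}
for n,seed in(("top",(404,186)),("side",(402,231))):
    Z=C[n][:,:,2]; print(n,"z around",np.round(Z[seed[1]-4:seed[1]+5,seed[0]-5:seed[0]+6]*1000).astype(int))
for n,seed in(("top",(220,180)),("side",(265,150))):
    Z=C[n][:,:,2]; z0=np.median(Z[seed[1]-2:seed[1]+3,seed[0]-2:seed[0]+3]); m=comp(n,(abs(Z-z0)<.006),seed)
    cs,h=cv2.findContours(m.astype(np.uint8),cv2.RETR_CCOMP,cv2.CHAIN_APPROX_NONE)
    big=max(cs,key=cv2.contourArea); 
    W=onplane(n,big.reshape(-1,2),z0); r=cv2.minAreaRect(W[:,:2].astype(np.float32)*1000)
    print(n,"z",z0,m.sum(),"rect",r)
    for c,hh in zip(cs,h[0]):
        if hh[3]>=0 and cv2.contourArea(c)>50:
            W=onplane(n,c.reshape(-1,2),z0);print(" hole",cv2.minEnclosingCircle(W[:,:2].astype(np.float32)*1000),cv2.fitEllipse(W[:,:2].astype(np.float32)*1000),cv2.fitEllipse(c))
# tray top
for n,seed in(("top",(372,185)),("side",(350,240))):
    Z=C[n][:,:,2];print(n,"tray z",[np.round(np.median(Z[v-1:v+2,u-1:u+2]),4) for u,v in ((seed),(seed[0]+4,seed[1]+3))])
E
```

```text
top z around [[ 100  153  155  157  155  156  155  156  151   77   78]
 [ 148  154  155  157  156  161  153  153  153   79   78]
 [ 152  155  157  156  158  154  153  154  153  150   78]
 [ 152  154  156  156  158  154  156  155  153  153   77]
 [ 153  154  154  155  153  152  157  154  153  154   77]
 [ 153  151 1196  155  156  156  158  155  158  150   80]
 [ 145  156  153  156  154  155  158  157  151   95   80]
 [ 138  145  153  154  156  156  157  152   94   92   78]
 [ 129  133  140  142  145  144  103   94   97   95   79]]
side z around [[ 26  27  25  20  15  19  24  27  30  36  36]
 [ 28  24  22  22  14  17  23  22  27  29  32]
 [ 22 153 157 157 155 157 156 153  22  28  31]
 [153 155 156 156 156 156 157 155 156  22  28]
 [158 155 157 155 155 157 155 154 155 155  26]
 [155 156 157 156 154 156 154 153 156 155 153]
 [156 155 157 158 155 157 156 156 159 155 156]
 [156 156 157 158 157 154 155 158 157 155 154]
 [153 156 157 157 157 157 158 156 153 154  28]]
top z 0.12943161433942962 1839 rect ((594.1356811523438, 198.50387573242188), (122.80537414550781, 128.4901123046875), 16.97165298461914)
 hole ((594.0311889648438, 196.6312713623047), 30.833463668823242) ((593.94580078125, 197.44085693359375), (56.02748107910156, 57.09013366699219), 9.729736328125) ((239.60182189941406, 191.22686767578125), (20.59248924255371, 21.39299774169922), 66.01244354248047)
side z 0.12967941402465522 1313 rect ((588.2761840820312, 196.48907470703125), (130.29127502441406, 131.47743225097656), 17.016815185546875)
 hole ((589.1492919921875, 195.9691619873047), 29.4808406829834) ((588.9326171875, 194.57789611816406), (53.45240020751953, 55.683319091796875), 82.16531372070312) ((281.4065856933594, 144.73989868164062), (13.090126037597656, 20.564395904541016), 83.93832397460938)
top tray z [np.float64(0.0788), np.float64(0.0781)]
side tray z [np.float64(0.0798), np.float64(0.0794)]
```

Run:
```python
from m import *
S={n:np.load(n+"0.npz") for n in("top","side")}
C={n:cloud(n,S[n]["d"]) for n in S}
pc={}
for n,seed in(("top",(404,186)),("side",(402,231))):
    Z=C[n][:,:,2]; m=np.zeros_like(Z,bool); m[seed[1]-9:seed[1]+10,seed[0]-9:seed[0]+10]=1
    m&=(abs(Z-.155)<.0065); ys,xs=np.nonzero(m); W=onplane(n,np.c_[xs,ys],.1555); 
    hull=cv2.convexHull(np.c_[xs,ys].astype(np.int32)); 
    e=cv2.fitEllipse(hull); pc[n]=e[0]
    print(n,len(xs),"mean",xs.mean(),ys.mean(),W.mean(0),"hull ell",e, "z med",np.median(Z[m]), 'world ptp',np.ptp(W,0))
print("tri top",tri(pc["top"],pc["side"]))
print("tri bore rim",tri((239.6,191.2),(281.4,144.74)))
# bearing big face z~? circle 54mm outer contour: 
for n,seed in(("top",(401,188)),("side",(400,245))):
    Z=C[n][:,:,2]; X=C[n]; m=np.zeros_like(Z,bool); m[seed[1]-18:seed[1]+19,seed[0]-18:seed[0]+19]=1
    m&=(Z>.086)&(Z<.108); ys,xs=np.nonzero(m); W=onplane(n,np.c_[xs,ys],.095); print(n,"bearing",cv2.minEnclosingCircle(W[:,:2].astype(np.float32)), len(xs))
for n,seed in(("top",(385,200)),("side",(350,240))):
    Z=C[n][:,:,2]; m=(abs(Z-.0785)<.006); m[:, :320]=0; k,l,st,ce=cv2.connectedComponentsWithStats(m.astype(np.uint8),connectivity=4); m=l==l[seed[1],seed[0]]
    cs,_=cv2.findContours(m.astype(np.uint8),cv2.RETR_EXTERNAL,cv2.CHAIN_APPROX_NONE); W=onplane(n,max(cs,key=cv2.contourArea).reshape(-1,2),.079); print(n,"tray",cv2.minAreaRect(W[:,:2].astype(np.float32)*1000))
```

```text
top 75 mean 403.53333333333336 185.02666666666667 [ 0.60067846 -0.23590343  0.1555    ] hull ell ((403.5, 185.0865020751953), (9.406244277954102, 9.496662139892578), 90.0) z med 0.154453756277676 world ptp [0.02128109 0.02374049 0.        ]
side 97 mean 401.340206185567 233.38144329896906 [ 0.59538445 -0.23850325  0.1555    ] hull ell ((401.3909606933594, 233.4869842529297), (10.25206184387207, 11.780505180358887), 99.85861206054688) z med 0.15533551654666022 world ptp [2.77635223e-02 2.74123605e-02 2.22044605e-16]
tri top (array([ 0.60050075, -0.23642315,  0.14929514]), array([ 0.00183584, -0.00137385,  0.00058153]))
tri bore rim (array([0.59357787, 0.19925251, 0.12383246]), array([ 2.30558222e-03, -1.48148148e-03,  4.40666891e-05]))
top bearing ((0.601312518119812, -0.23695790767669678), 0.02679683081805706) 187
side bearing ((0.597832202911377, -0.24598005414009094), 0.03626596927642822) 274
top tray ((576.1195068359375, -165.9322052001953), (96.11311340332031, 235.4120330810547), 19.454010009765625)
side tray ((570.9346923828125, -167.07928466796875), (102.07948303222656, 236.51287841796875), 19.39780044555664)
```

Request:
move_arm:
  deltas:
    - [-0.04, -0.04, 0, -0.1, 100]
    - [-0.11, -0.11, 0, -0.2, 100]
    - [-0.18, -0.18, 0, -0.32, 100]
    - [-0.25, -0.25, 0, -0.44, 100]
    - [-0.32, -0.32, 0, -0.56, 100]
    - [-0.39, -0.39, 0, -0.66, 100]
    - [-0.46, -0.46, 0, -0.722, 100]
    - [-0.52, -0.52, 0, -0.722, 100]
  force: 50

```text
t: 0.77
tcp_pos: [0.3419, 0.3144, 0.2421]
tool_rot: [-0.001, 1.0, -0.0, -0.0]
force: [0.2, -0.7, -1.3]
finger_gap: 1.002
```

Run:
```python
from h import *
from scipy.spatial.transform import Rotation as R
s=manip.sense();print(s["t"],s["tcp_pos"],s["q"],R.from_quat(s["tool_rot"]).as_matrix(),s["force"])
```

```text
0.7667 [0.34193304 0.31440822 0.24208132] [ 5.02470987e-01  3.13389345e-01  1.82125795e+00 -5.23743985e-04
  1.00789810e+00 -1.06920599e+00] [[-9.99999133e-01 -1.16061745e-03 -6.21607682e-04]
 [-1.16009076e-03  9.99998968e-01 -8.46990260e-04]
 [ 6.22590073e-04 -8.46268405e-04 -9.99999448e-01]] [ 0.15472299 -0.66636845 -1.28586738]
```

Request:
move_arm:
  deltas:
    - [-0.03, -0.06, 0, 0, 100]
    - [-0.07, -0.14, 0, 0, 100]
    - [-0.11, -0.23, 0, 0, 100]
    - [-0.15, -0.32, 0, 0, 100]
    - [-0.19, -0.41, 0, 0, 100]
    - [-0.23, -0.5, 0, 0, 100]
    - [-0.27, -0.59, 0, 0, 100]
    - [-0.31, -0.68, 0, 0, 100]

```text
t: 1.43
tcp_pos: [0.466, 0.0428, 0.2422]
tool_rot: [0.0, 1.0, 0.0, -0.0]
force: [1.2, -0.8, 0.0]
finger_gap: 1.0
```

Request:
move_arm:
  deltas:
    - [-0.04, -0.09, 0, 0, 100]
    - [-0.08, -0.18, 0, 0, 100]
    - [-0.12, -0.27, 0, 0, 100]
    - [-0.17, -0.36, 0, 0, 100]
    - [-0.22, -0.45, 0, 0, 100]
    - [-0.26, -0.53, 0, 0, 100]
    - [-0.3, -0.61, 0, 0, 100]
    - [-0.33, -0.675, 0, 0, 100]

```text
t: 2.1
tcp_pos: [0.5987, -0.228, 0.2417]
tool_rot: [0.001, 1.0, -0.0, 0.0]
force: [0.3, 0.8, -0.3]
finger_gap: 1.002
```

Run:
```python
from h import *
s=manip.sense();print(s["t"],s["tcp_pos"],s["q"],s["force"])
for n in("side","top"):
    im,d=manip.snapshot(n); np.savez(f"{n}1.npz",im=im,d=d)
    print(n,proj(n,s["tcp_pos"]))
r=lambda im,x,y,w,h,f:cv2.resize(im[y:y+h,x:x+w,::-1],None,fx=f,fy=f,interpolation=cv2.INTER_CUBIC)
a=r(np.load("top1.npz")["im"],360,140,100,100,4);b=r(np.load("side1.npz")["im"],340,130,100,150,4)
cv2.imwrite("pics/z1.png",np.hstack([np.vstack([a,np.zeros((200,400,3),np.uint8)]),b]))
```

```text
2.1 [ 0.59869795 -0.22801307  0.24169573] [-5.37904582e-01  5.49569678e-01  1.39183679e+00 -2.94908632e-04
  1.19995271e+00 -2.10746809e+00] [ 0.27578477  0.77441363 -0.28808498]
side [[403.66798148 203.7007082 ]]
top [[407.97565849 180.35539156]]
```

View pics/z1.png

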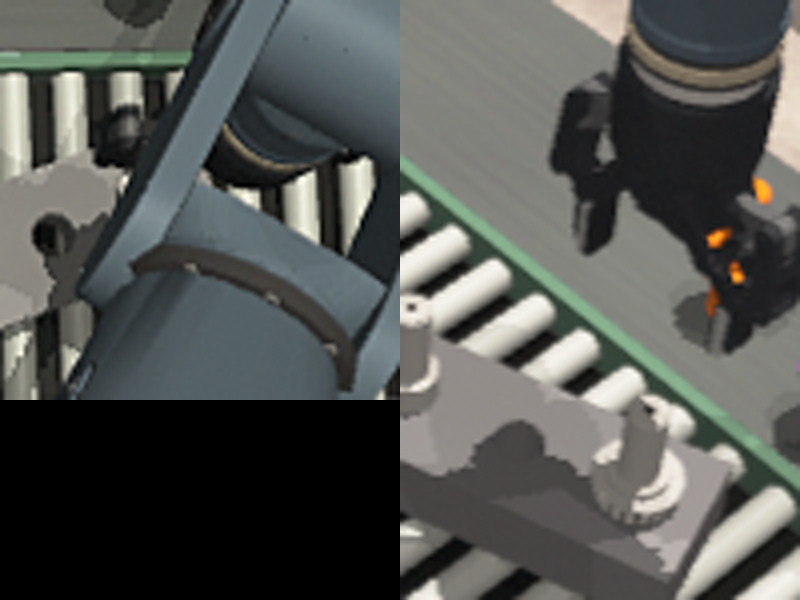

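Side view: the fingertips are at about (388,192) and (420,217). Their midpoint is within about 1.5 px of the projected TCP, so the side calibration holds. The arm hides the shaft in the top view. Going down now.

Request:
move_arm:
  deltas:
    - [0, -0.015, 0.03, 0, 100]
    - [0, -0.0225, 0.08, 0, 100]
    - [0, -0.0225, 0.13, 0, 100]
    - [0, -0.0225, 0.18, 0, 100]
    - [0, -0.0225, 0.23, 0, 100]
    - [0, -0.0225, 0.27, 0, 100]
    - [0, -0.0225, 0.295, 0, 100]
    - [0, -0.0225, 0.295, 0, 100]

```text
t: 2.87
tcp_pos: [0.5954, -0.232, 0.1211]
tool_rot: [-0.001, 1.0, 0.002, -0.003]
force: [0.1, 0.1, -0.5]
finger_gap: 1.002
```

Run:
```python
from h import *
s=manip.sense();print(s["t"],s["tcp_pos"],s["force"])
for n in("side",):
    im,d=manip.snapshot(n); np.savez(f"{n}2.npz",im=im,d=d)
    print(n,proj(n,s["tcp_pos"]))
r=lambda im,x,y,w,h,f:cv2.resize(im[y:y+h,x:x+w,::-1],None,fx=f,fy=f,interpolation=cv2.INTER_CUBIC)
cv2.imwrite("pics/z2.png",r(im,340,190,110,90,6))
```

```text
2.8667 [ 0.59543273 -0.23195362  0.12109437] [ 0.09933295  0.13162216 -0.52966508]
side [[397.43509779 241.1200258 ]]
```

View pics/z2.png

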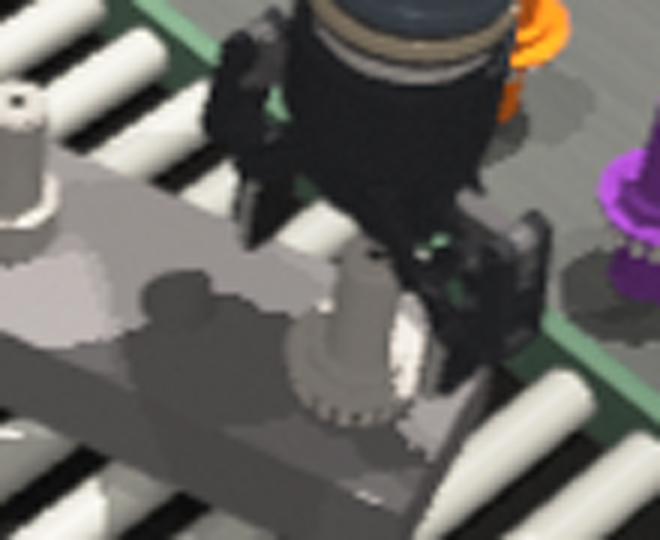

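Side view: the fingers straddle the bearing shaft. The tips' midpoint sits about 2.5 px left of the shaft axis, which agrees with the TCP being about 5 mm short in y. Correcting that.

Request:
move_arm:
  deltas:
    - [-0.0075, -0.0125, -0.004, 0, 100]
    - [-0.0075, -0.0125, -0.004, 0, 100]
    - [-0.0075, -0.0125, -0.004, 0, 100]
    - [-0.0075, -0.0125, -0.004, 0, 100]
    - [-0.0075, -0.0125, -0.004, 0, 100]
    - [-0.0075, -0.0125, -0.004, 0, 100]
    - [-0.0075, -0.0125, -0.004, 0, 100]
    - [-0.0075, -0.0125, -0.004, 0, 100]

```text
t: 3.58
tcp_pos: [0.6008, -0.2392, 0.126]
tool_rot: [-0.0, 1.0, -0.0, -0.0]
force: [-0.2, 0.0, 0.4]
finger_gap: 1.0
```

Run:
```python
from h import *
for i in range(2):
    im,d=manip.snapshot("side"); s=manip.sense();print(s["t"],s["tcp_pos"],s["force"],s["qd"])
print(proj("side",s["tcp_pos"]))
r=lambda im,x,y,w,h,f:cv2.resize(im[y:y+h,x:x+w,::-1],None,fx=f,fy=f,interpolation=cv2.INTER_CUBIC)
cv2.imwrite("pics/z3.png",r(im,340,190,110,90,6))
```

```text
3.6333 [ 0.60082785 -0.23918749  0.1259149 ] [-0.08819658 -0.51669833 -0.09460783] [-0.00069203  0.00194448 -0.00066204  0.00121372 -0.00079739  0.00020499]
3.6833 [ 0.60084179 -0.23918211  0.12589506] [-0.11129699  0.01594774  0.19001905] [0.00062253 0.0016801  0.00097442 0.00134578 0.00170613 0.00071509]
[[401.6777452  240.52164614]]
```

View pics/z3.png

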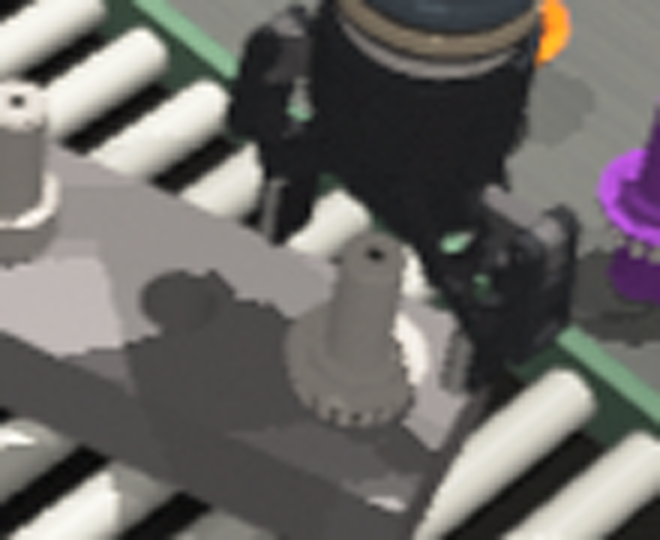

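The arm has now settled (the earlier offset was sway), with the shaft midway between the pads. Making a small trim, then closing.

Request:
move_arm:
  deltas:
    - [0.005, 0.004, 0.006, 0, 100]
    - [0.005, 0.004, 0.006, 0, 100]
    - [0.005, 0.004, 0.006, 0, 60]
    - [0.005, 0.004, 0.006, 0, 30]
    - [0.005, 0.004, 0.006, 0, 20]
    - [0.005, 0.004, 0.006, 0, 10]
    - [0.005, 0.004, 0.006, 0, 5]
    - [0.005, 0.004, 0.006, 0, 5]
  force: 50

```text
t: 4.35
tcp_pos: [0.5989, -0.2368, 0.1236]
tool_rot: [0.0, 1.0, 0.001, -0.0]
force: [-0.3, 2.2, 1.6]
finger_gap: 0.279
```

Run:
```python
from h import *
for i in range(2):
    im,d=manip.snapshot("side"); s=manip.sense();print(s["t"],s["tcp_pos"],s["force"],s["ft_torque"],s["finger_gap"])
r=lambda im,x,y,w,h,f:cv2.resize(im[y:y+h,x:x+w,::-1],None,fx=f,fy=f,interpolation=cv2.INTER_CUBIC)
cv2.imwrite("pics/z4.png",r(im,340,190,110,90,6))
```

```text
4.4 [ 0.59889674 -0.23678074  0.12365798] [-0.63854275  2.06528827  2.4068104 ] [ 0.48904389 -0.02568456 -0.00470981] 0.27978818656414767
4.45 [ 0.59887102 -0.23677703  0.12364462] [-0.01817913  3.12871952  2.05162355] [ 0.5630342  -0.04893593  0.00431429] 0.2806481260900448
```

View pics/z4.png

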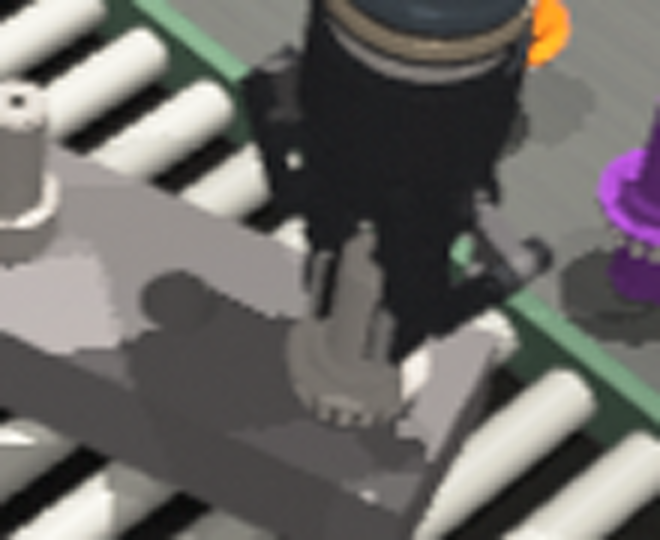

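The pads hold the plain end of the shaft (gap about 24 mm). Lifting.

Request:
move_arm:
  deltas:
    - [0, 0, -0.01, 0, 5]
    - [0, 0, -0.03, 0, 5]
    - [0, 0, -0.07, 0, 5]
    - [0, 0, -0.12, 0, 5]
    - [0, 0, -0.18, 0, 5]
    - [0, 0, -0.24, 0, 5]
    - [0, 0, -0.29, 0, 5]
    - [0, 0, -0.32, 0, 5]

```text
t: 5.12
tcp_pos: [0.5991, -0.2384, 0.2536]
tool_rot: [-0.0, 1.0, -0.001, 0.001]
force: [0.9, -0.8, -6.3]
finger_gap: 0.281
```

Run:
```python
from h import *
for i in range(2):
    im,d=manip.snapshot("side"); s=manip.sense();print(s["t"],s["tcp_pos"],s["force"],s["ft_torque"],s["finger_gap"])
np.savez("side5.npz",im=im,d=d)
r=lambda im,x,y,w,h,f:cv2.resize(im[y:y+h,x:x+w,::-1],None,fx=f,fy=f,interpolation=cv2.INTER_CUBIC)
print(proj("side",s["tcp_pos"]))
cv2.imwrite("pics/z5.png",r(im,350,140,110,90,7))
```

```text
5.1667 [ 0.59995233 -0.23887277  0.2556514 ] [ 8.99482147e-01  6.64638656e-04 -5.54520159e+00] [-0.08087552 -0.10932613 -0.00301273] 0.2776005339343703
5.2167 [ 0.59974738 -0.23872034  0.2539121 ] [ 0.61687871 -0.28559039 -6.85414704] [ 0.00363459 -0.101557    0.01988976] 0.2796155756689029
[[408.57226598 202.41987151]]
```

View pics/z5.png

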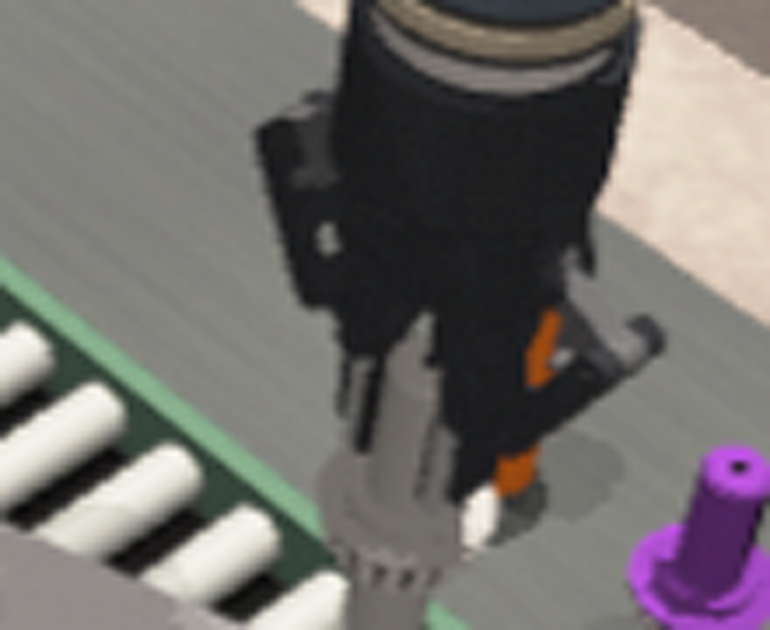

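Run:
```python
from h import *
im=np.load("side5.npz")["im"]
r=lambda im,x,y,w,h,f:cv2.resize(im[y:y+h,x:x+w,::-1],None,fx=f,fy=f,interpolation=cv2.INTER_CUBIC)
cv2.imwrite("pics/z6.png",r(im,380,195,60,60,10))
t=np.load("top0.npz")["im"]
cv2.imwrite("pics/z7.png",r(t,222,172,40,40,15))
```

```text
(no output)
```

View pics/z6.png

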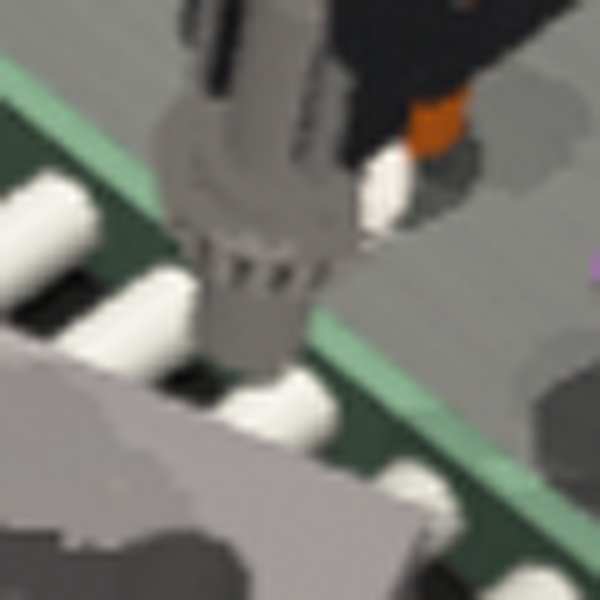

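View pics/z7.png

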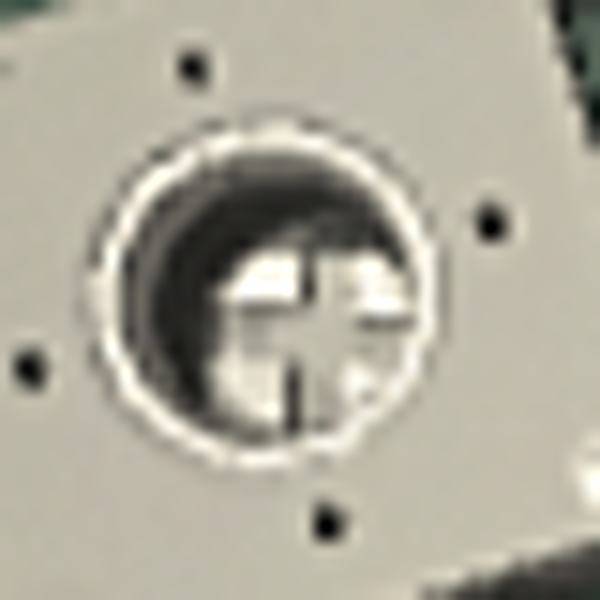

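In the top view the slots are tilted by about 5°, at a world yaw of about -5.5° (mod 90°). The tang angle isn't readable in the side view. Carrying the shaft over to the housing.

Request:
move_arm:
  deltas:
    - [0, 0.02, -0.02, 0, 5]
    - [0.005, 0.07, -0.04, 0, 5]
    - [0.01, 0.14, -0.05, 0, 5]
    - [0.01, 0.22, -0.05, 0, 5]
    - [0.01, 0.31, -0.05, 0, 5]
    - [0.01, 0.4, -0.05, 0, 5]
    - [0.01, 0.49, -0.05, 0, 5]
    - [0.01, 0.58, -0.05, 0, 5]

```text
t: 5.88
tcp_pos: [0.593, -0.0034, 0.2698]
tool_rot: [0.0, 1.0, 0.0, -0.002]
force: [1.5, -0.2, -7.1]
finger_gap: 0.278
```

Request:
move_arm:
  deltas:
    - [0, 0.09, 0, 0, 5]
    - [0.005, 0.18, 0, 0, 5]
    - [0.008, 0.27, 0, 0, 5]
    - [0.008, 0.35, 0, 0, 5]
    - [0.008, 0.42, 0, 0, 5]
    - [0.008, 0.47, 0, 0, 5]
    - [0.008, 0.5, 0, 0, 5]
    - [0.008, 0.51, 0, 0, 5]

```text
t: 6.55
tcp_pos: [0.5901, 0.2006, 0.27]
tool_rot: [-0.001, 1.0, 0.0, -0.002]
force: [0.5, -0.5, -7.5]
finger_gap: 0.279
```

Run:
```python
from h import *
for n in ("top","side","side"):
    im,d=manip.snapshot(n); s=manip.sense();print(s["t"],s["tcp_pos"],s["force"],s["ft_torque"],s["finger_gap"])
    np.savez(n+"8.npz",im=im,d=d)
r=lambda im,x,y,w,h,f:cv2.resize(im[y:y+h,x:x+w,::-1],None,fx=f,fy=f,interpolation=cv2.INTER_CUBIC)
print(proj("side",s["tcp_pos"]))
cv2.imwrite("pics/z8.png",np.hstack([r(np.load("top8.npz")["im"],190,140,100,100,4),r(im,240,60,65,100,6)[:400*600//400] if 0 else cv2.resize(r(im,240,80,80,80,5),(400,400))]))
cv2.imwrite("pics/z8b.png",r(im,245,85,75,75,8))
```

```text
6.6 [0.59045647 0.1998913  0.27026958] [ 0.39707586 -0.22021412 -7.1682357 ] [ 0.03970862 -0.01937536  0.01056968] 0.28204034848672493
6.65 [0.59085518 0.1984196  0.27052241] [ 0.05729746 -0.38729643 -7.29152096] [0.00772859 0.01582939 0.0031068 ] 0.2781107906663038
6.7 [0.59116304 0.19746874 0.27074003] [-0.47475495 -0.44351133 -7.54587388] [-0.05307624  0.0190955   0.06076773] 0.27756236775086646
[[277.61646569 100.51581381]]
```

View pics/z8.png

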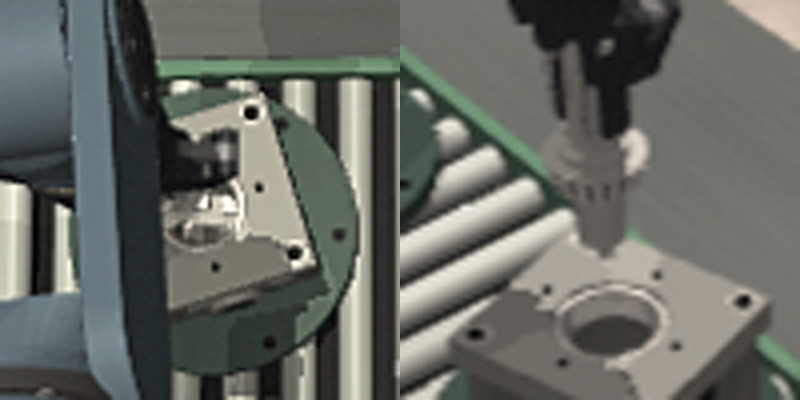

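View pics/z8b.png

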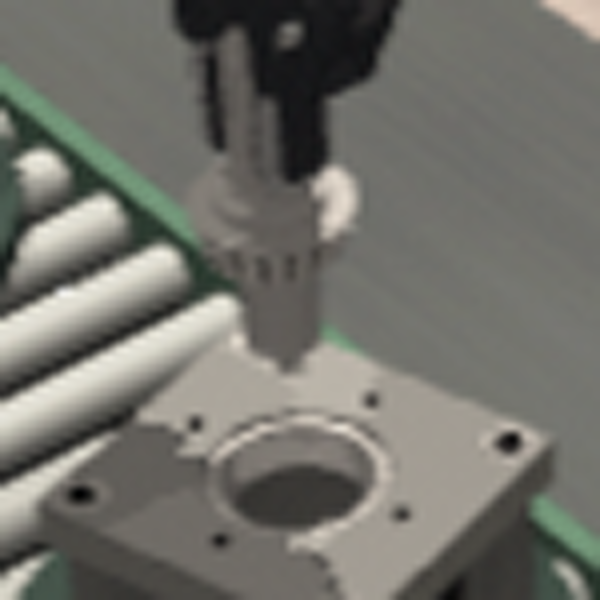

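In the side view the tang is seen nearly edge-on at the tip, about (281,131). That puts its yaw near 56°, so it needs roughly +28° in world axes to meet the slot. Checking the axis alignment.

Run:
```python
from m import *
p=np.array([.5909,.1984,.2705])
g=[.0,.0,.0]
for nm,off in(("tip",-.09),("jbot(6)",-.084),("bearing small",-.046),("big",-.030),("collar top",-.024)):
    print(nm,proj("side",p+[0,0,off]), (proj("side",p+[0,0,off])[0]-[245,85])*8)
im=np.load("side8.npz")["im"];D=np.load("side8.npz")["d"];C=cloud("side",D);
# journal: rows, columns with depth near
m=(np.abs(C[:,:,0]-.59)<.04)&(np.abs(C[:,:,1]-.197)<.04)&(C[:,:,2]>.15)&(C[:,:,2]<.255)
for v in range(105,134,2):
    u=np.nonzero(m[v,255:310])[0]+255
    if len(u): print(v,u.min(),u.max(),(u.min()+u.max())/2,np.round(np.median(C[v,u],0),4))
s=manip.sense();print(s["tcp_pos"],s["q"])
```

```text
tip [[279.84207079 128.87443099]] [278.73656631 350.9954479 ]
jbot(6) [[279.68187592 127.07440782]] [277.45500738 336.59526259]
bearing small [[278.64060863 115.37153654]] [269.12486901 242.97229232]
big [[278.18788891 110.2819215 ]] [265.50311126 202.255372  ]
collar top [[278.01585713 108.34765345]] [264.12685703 186.78122759]
105 272 272 272.0 [0.5916 0.2259 0.2411]
107 269 287 278.0 [0.5801 0.2022 0.2483]
109 268 288 278.0 [0.582  0.1898 0.2477]
111 268 288 278.0 [0.5823 0.1866 0.2467]
113 269 287 278.0 [0.5804 0.1831 0.2428]
115 269 287 278.0 [0.5778 0.1791 0.241 ]
117 271 286 278.5 [0.5763 0.1796 0.2362]
119 273 283 278.0 [0.576  0.1802 0.2289]
121 274 283 278.5 [0.5829 0.1893 0.2146]
123 274 284 279.0 [0.5818 0.1883 0.2081]
125 275 284 279.5 [0.584  0.1885 0.2026]
127 275 284 279.5 [0.5838 0.1903 0.1962]
129 277 282 279.5 [0.582  0.1874 0.1906]
131 280 281 280.5 [0.585  0.1872 0.1835]
[0.59116304 0.19746874 0.27074003] [ 1.43916982e-01  4.96740082e-01  1.40353008e+00 -1.32246238e-03
  1.24328626e+00 -1.42667141e+00]
```

Request:
move_arm:
  deltas:
    - [0, 0, 0.01, -0.08, 5]
    - [0, 0, 0.03, -0.2, 5]
    - [0, 0, 0.06, -0.32, 5]
    - [0, 0, 0.09, -0.43, 5]
    - [0, 0, 0.12, -0.49, 5]
    - [0, 0, 0.14, -0.49, 5]
    - [0, 0, 0.15, -0.49, 5]
    - [0, 0, 0.15, -0.49, 5]

```text
t: 7.37
tcp_pos: [0.5912, 0.1971, 0.2104]
tool_rot: [-0.121, 0.993, -0.0, -0.001]
force: [-0.5, 0.2, -7.8]
finger_gap: 0.279
```

Run:
```python
from h import *
for n in ("side","side","side"):
    im,d=manip.snapshot(n); s=manip.sense();print(s["t"],s["tcp_pos"],s["force"],s["ft_torque"],s["finger_gap"],s["tool_rot"])
np.savez("side9.npz",im=im,d=d)
r=lambda im,x,y,w,h,f:cv2.resize(im[y:y+h,x:x+w,::-1],None,fx=f,fy=f,interpolation=cv2.INTER_CUBIC)
print(proj("side",s["tcp_pos"]))
cv2.imwrite("pics/z9.png",r(im,245,90,75,75,8))
```

```text
7.4167 [0.5916846  0.19748664 0.21127748] [-0.51264149  0.19745889 -7.47701211] [-0.0135937   0.01462426 -0.03670386] 0.2747388115789564 [-1.21479590e-01  9.92593837e-01 -1.48522371e-04 -4.02683709e-04]
7.4667 [0.59214434 0.19783898 0.2119276 ] [ 0.25694926 -0.00968337 -6.89308217] [-0.01125234 -0.02329762  0.04401464] 0.2726883483690998 [-1.21725447e-01  9.92563721e-01 -8.00565540e-05  4.10086252e-04]
7.5167 [0.59233365 0.19803691 0.21227887] [-2.22745414e-01 -6.24331071e-03 -6.81354761e+00] [-0.00574475  0.01523551 -0.01900717] 0.281559017549389 [-1.21858124e-01  9.92547195e-01 -4.18633190e-05  8.13547882e-04]
[[279.51191801 119.03588094]]
```

View pics/z9.png

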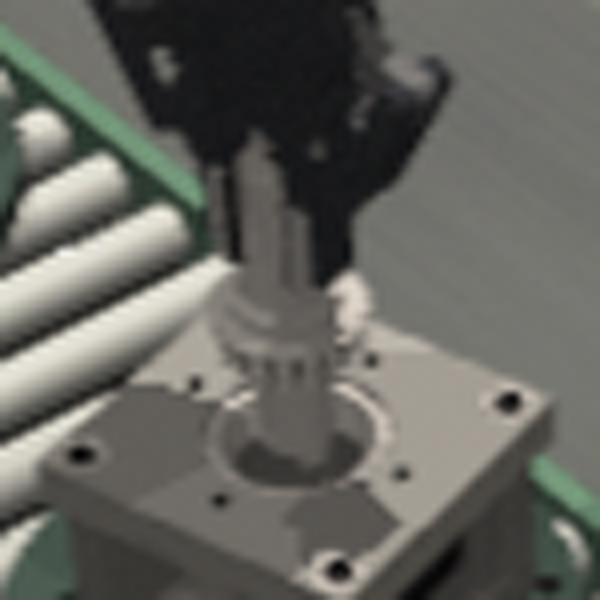

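Side view: the tip has entered the bore, about centred in it at (283,147). The pose has settled at (0.592, 0.198). Going down to just above the expected contact height.

Request:
move_arm:
  deltas:
    - [0, 0, 0.01, 0, 5]
    - [0, 0, 0.025, 0, 5]
    - [0, 0, 0.04, 0, 5]
    - [0, 0, 0.055, 0, 5]
    - [0, 0, 0.07, 0, 5]
    - [0, 0, 0.082, 0, 5]
    - [0, 0, 0.09, 0, 5]
    - [0, 0, 0.095, 0, 5]

```text
t: 8.18
tcp_pos: [0.5913, 0.1983, 0.1726]
tool_rot: [-0.122, 0.992, -0.0, -0.001]
force: [-0.1, 0.0, -7.4]
finger_gap: 0.278
```

```bash
cat > look.py <<'E'
from h import *
import sys
for n in ("side",)*int(sys.argv[2]):
    im,d=manip.snapshot(n); s=manip.sense();print(round(s["t"],2),np.round(s["tcp_pos"],4),np.round(s["force"],1),np.round(s["ft_torque"],3),round(s["finger_gap"],3),"yaw",np.round(2*np.degrees(np.arctan2(-s["tool_rot"][0],s["tool_rot"][1])),1))
r=lambda im,x,y,w,h,f:cv2.resize(im[y:y+h,x:x+w,::-1],None,fx=f,fy=f,interpolation=cv2.INTER_CUBIC)
cv2.imwrite(f"pics/{sys.argv[1]}.png",r(im,245,90,75,75,8))
E
python3 look.py a1 3
```

```text
8.23 [0.5913 0.1983 0.1726] [ 0.1 -0.6 -7.8] [ 0.013  0.032 -0.003] 0.281 yaw 14.0
8.28 [0.5914 0.1983 0.173 ] [-0.4  0.9 -7.5] [ 0.06  -0.003  0.016] 0.283 yaw 14.1
8.33 [0.5916 0.1984 0.1734] [-0.7  0.4 -8.7] [-0.014 -0.086  0.036] 0.277 yaw 14.0
```

View pics/a1.png

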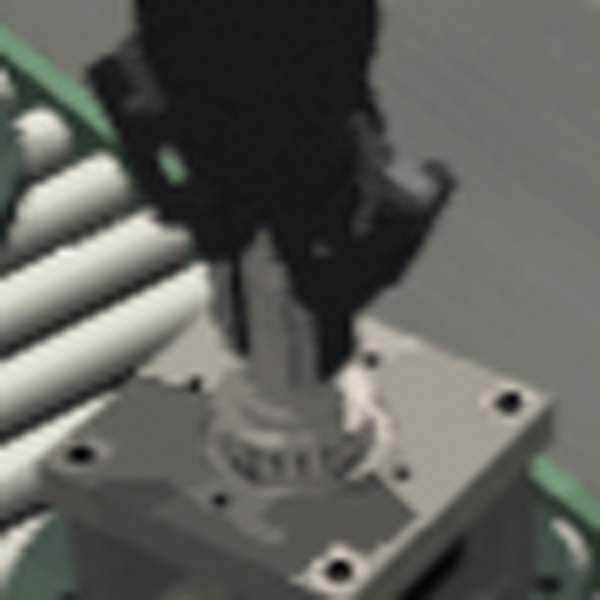

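The bearing's small end is in the cup mouth with no contact force yet. Creeping down.

Request:
move_arm:
  deltas:
    - [0, 0, 0.003, 0, 5]
    - [0, 0, 0.006, 0, 5]
    - [0, 0, 0.009, 0, 5]
    - [0, 0, 0.012, 0, 5]
    - [0, 0, 0.014, 0, 5]
    - [0, 0, 0.016, 0, 5]
    - [0, 0, 0.018, 0, 5]
    - [0, 0, 0.02, 0, 5]

```text
t: 9.0
tcp_pos: [0.5916, 0.1984, 0.1655]
tool_rot: [-0.122, 0.992, 0.0, 0.0]
force: [-0.3, -0.2, -8.0]
finger_gap: 0.28
```

```bash
python3 look.py a2 2
```

```text
9.05 [0.5915 0.1983 0.1653] [ 0.1 -1.2 -7.4] [-0.07   0.019  0.011] 0.279 yaw 14.0
9.1 [0.5915 0.1983 0.1653] [ 0.7 -0.5 -6.3] [ 0.005 -0.009 -0.001] 0.281 yaw 14.0
```

Request:
move_arm:
  deltas:
    - [0, 0, 0.001, 0, 5]
    - [0, 0, 0.002, 0, 5]
    - [0, 0, 0.003, 0, 5]
    - [0, 0, 0.004, 0, 5]
    - [0, 0, 0.005, 0, 5]
    - [0, 0, 0.006, 0, 5]
    - [0, 0, 0.006, 0, 5]
    - [0, 0, 0.006, 0, 5]

```text
t: 9.77
tcp_pos: [0.5916, 0.1984, 0.1631]
tool_rot: [-0.122, 0.992, -0.0, -0.0]
force: [-0.6, -0.1, -7.0]
finger_gap: 0.278
```

```bash
python3 look.py a2 2
```

```text
9.82 [0.5916 0.1984 0.1631] [-0.4  0.4 -7.4] [ 0.008 -0.026 -0.011] 0.281 yaw 14.1
9.87 [0.5916 0.1984 0.1631] [ 0.   0.2 -6. ] [ 0.055 -0.051 -0.014] 0.28 yaw 14.1
```

Request:
move_arm:
  deltas:
    - [0, 0, 0.001, 0, 5]
    - [0, 0, 0.002, 0, 5]
    - [0, 0, 0.003, 0, 5]
    - [0, 0, 0.004, 0, 5]
    - [0, 0, 0.005, 0, 5]
    - [0, 0, 0.005, 0, 5]
    - [0, 0, 0.005, 0, 5]
    - [0, 0, 0.005, 0, 5]

```text
t: 10.53
tcp_pos: [0.5917, 0.1984, 0.1611]
tool_rot: [-0.122, 0.992, 0.0, 0.0]
force: [-0.2, -0.1, -7.3]
finger_gap: 0.278
```

```bash
python3 look.py a2 2
```

```text
10.58 [0.5916 0.1984 0.1611] [ 0.7 -0.3 -7.3] [-0.018 -0.065 -0.033] 0.279 yaw 14.1
10.63 [0.5917 0.1984 0.1612] [ 0.3  0.5 -7.9] [ 0.046  0.018 -0.021] 0.281 yaw 14.0
```

Request:
move_arm:
  deltas:
    - [0, 0, 0.001, 0, 5]
    - [0, 0, 0.002, 0, 5]
    - [0, 0, 0.003, 0, 5]
    - [0, 0, 0.004, 0, 5]
    - [0, 0, 0.005, 0, 5]
    - [0, 0, 0.005, 0, 5]
    - [0, 0, 0.005, 0, 5]
    - [0, 0, 0.005, 0, 5]

```text
t: 11.3
tcp_pos: [0.5919, 0.1985, 0.1592]
tool_rot: [-0.122, 0.992, 0.0, 0.0]
force: [2.3, 1.1, -7.4]
finger_gap: 0.278
```

```bash
python3 look.py a2 2
```

```text
11.35 [0.5919 0.1985 0.1592] [ 1.8  1.3 -7.4] [ 0.243 -0.282 -0.043] 0.281 yaw 14.0
11.4 [0.5919 0.1985 0.1592] [ 0.6  0.1 -6. ] [ 0.115 -0.239 -0.018] 0.279 yaw 14.0
```

A small side load is appearing, and it pushes the shaft towards +x/+y. I'll shift with it and continue down.

Request:
move_arm:
  deltas:
    - [-0.0015, 0.001, 0, 0, 5]
    - [-0.0025, 0.001, 0.001, 0, 5]
    - [-0.0025, 0.001, 0.002, 0, 5]
    - [-0.0025, 0.001, 0.003, 0, 5]
    - [-0.0025, 0.001, 0.004, 0, 5]
    - [-0.0025, 0.001, 0.004, 0, 5]
    - [-0.0025, 0.001, 0.004, 0, 5]
    - [-0.0025, 0.001, 0.004, 0, 5]

```text
t: 12.07
tcp_pos: [0.5923, 0.199, 0.1574]
tool_rot: [-0.122, 0.992, 0.0, -0.0]
force: [0.4, 0.7, -7.2]
finger_gap: 0.274
```

```bash
python3 look.py a3 2
```

```text
12.12 [0.5923 0.199  0.1574] [ 0.1  1.5 -7.5] [ 0.119 -0.11   0.023] 0.279 yaw 14.1
12.17 [0.5923 0.199  0.1574] [ 1.3  0.5 -7.4] [ 0.081 -0.092 -0.045] 0.279 yaw 14.0
```

View pics/a3.png

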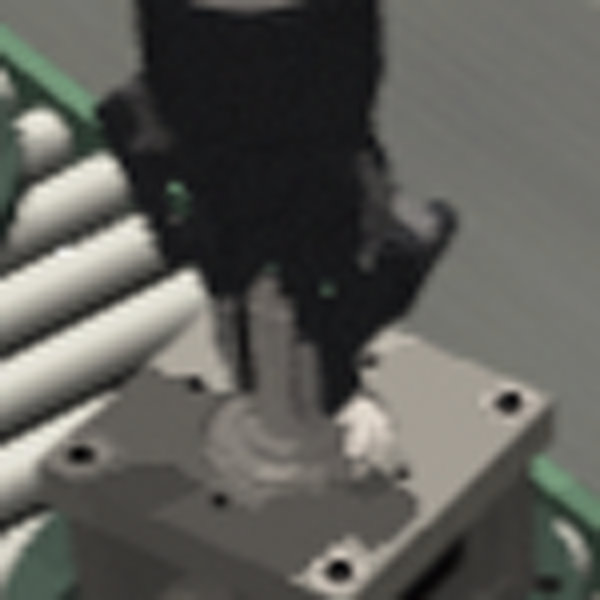

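The bearing rim still stands above the housing face and there is no vertical contact yet. Continuing down.

Request:
move_arm:
  deltas:
    - [-0.001, 0.001, 0.001, 0, 5]
    - [-0.001, 0.001, 0.002, 0, 5]
    - [-0.001, 0.001, 0.003, 0, 5]
    - [-0.001, 0.001, 0.004, 0, 5]
    - [-0.001, 0.001, 0.005, 0, 5]
    - [-0.001, 0.001, 0.005, 0, 5]
    - [-0.001, 0.001, 0.005, 0, 5]
    - [-0.001, 0.001, 0.005, 0, 5]

```text
t: 12.83
tcp_pos: [0.5927, 0.1993, 0.1556]
tool_rot: [-0.122, 0.992, -0.0, -0.0]
force: [0.4, -0.8, -6.0]
finger_gap: 0.279
```

```bash
python3 look.py a4 2
```

```text
12.88 [0.5927 0.1993 0.1556] [ 0.3 -1.8 -6.3] [-0.208  0.047 -0.001] 0.281 yaw 14.1
12.93 [0.5927 0.1993 0.1556] [-0.1 -1.9 -6.3] [-0.225 -0.011  0.007] 0.281 yaw 14.1
```

Request:
move_arm:
  deltas:
    - [0, -0.001, 0.0005, 0, 5]
    - [0, -0.001, 0.001, 0, 5]
    - [0, -0.001, 0.0015, 0, 5]
    - [0, -0.001, 0.002, 0, 5]
    - [0, -0.001, 0.0025, 0, 5]
    - [0, -0.001, 0.0025, 0, 5]
    - [0, -0.001, 0.0025, 0, 5]
    - [0, -0.001, 0.0025, 0, 5]

```text
t: 13.6
tcp_pos: [0.5928, 0.1993, 0.1554]
tool_rot: [-0.122, 0.992, 0.0, 0.0]
force: [-4.2, -0.5, 5.5]
finger_gap: 0.278
```

```bash
python3 look.py a4 2
```

```text
13.65 [0.5928 0.1993 0.1554] [-4.1  0.3  5. ] [-0.085  0.724  0.036] 0.283 yaw 14.1
13.7 [0.5928 0.1993 0.1554] [-5.   0.5  5. ] [-0.125  0.708 -0.005] 0.28 yaw 14.1
```

Vertical contact: about 12 N of push at z = 0.1554, with 4 N sideways. Easing to a lighter press and centring before turning.

Request:
move_arm:
  deltas:
    - [0.0012, 0, -0.001, 0, 5]
    - [0.0015, 0, -0.001, 0, 5]
    - [0.0015, 0, -0.001, 0, 5]
    - [0.0015, 0, -0.001, 0, 5]
    - [0.0015, 0, -0.001, 0, 5]
    - [0.0015, 0, -0.001, 0, 5]
    - [0.0015, 0, -0.001, 0, 5]
    - [0.0015, 0, -0.001, 0, 5]

```text
t: 14.37
tcp_pos: [0.5928, 0.1992, 0.1554]
tool_rot: [-0.122, 0.992, 0.0, 0.001]
force: [-2.0, 2.9, 5.3]
finger_gap: 0.279
```

```bash
python3 look.py a4 2
```

```text
14.42 [0.5928 0.1993 0.1554] [-2.6  2.2  5.1] [0.196 0.401 0.001] 0.277 yaw 14.0
14.47 [0.5928 0.1993 0.1554] [-2.   1.6  5.4] [0.219 0.465 0.054] 0.281 yaw 14.0
```

View pics/a4.png

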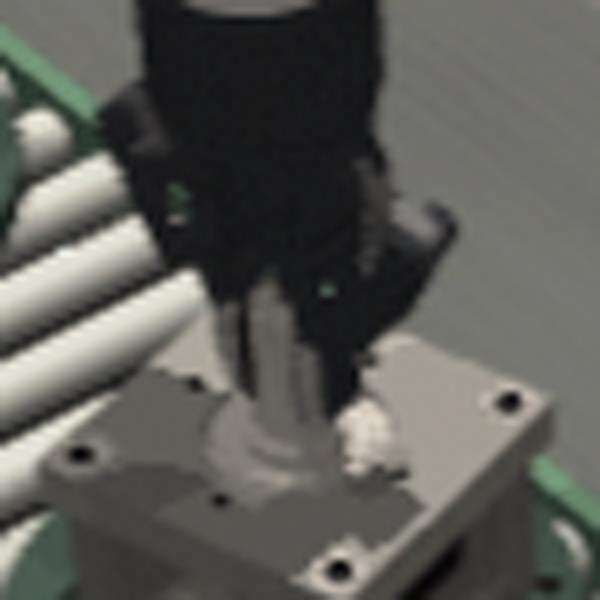

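Request:
move_arm:
  deltas:
    - [0.0005, -0.001, -0.0015, 0, 5]
    - [0.0005, -0.001, -0.0015, 0, 5]
    - [0.0005, -0.001, -0.0015, 0, 5]
    - [0.0005, -0.001, -0.0015, 0, 5]
    - [0.0005, -0.001, -0.0015, 0, 5]
    - [0.0005, -0.001, -0.0015, 0, 5]
    - [0.0005, -0.001, -0.0015, 0, 5]
    - [0.0005, -0.001, -0.0015, 0, 5]

```text
t: 15.13
tcp_pos: [0.5927, 0.1992, 0.1555]
tool_rot: [-0.122, 0.993, 0.001, 0.001]
force: [-0.6, 5.6, 0.2]
finger_gap: 0.283
```

```bash
python3 look.py a4 2
```

```text
15.18 [0.5927 0.1992 0.1555] [-0.4  4.7  1. ] [0.783 0.058 0.037] 0.281 yaw 14.0
15.23 [0.5928 0.1992 0.1555] [0.9 5.2 1. ] [ 0.854  0.027 -0.008] 0.279 yaw 14.0
```

Push is now about 8 N. Starting the turn, with a small y recentre.

Request:
move_arm:
  deltas:
    - [0, 0.0015, -0.0005, 0, 5]
    - [0, 0.0017, -0.0005, -0.05, 5]
    - [0, 0.0017, -0.0005, -0.12, 5]
    - [0, 0.0017, -0.0005, -0.19, 5]
    - [0, 0.0017, -0.0005, -0.26, 5]
    - [0, 0.0017, -0.0005, -0.32, 5]
    - [0, 0.0017, -0.0005, -0.36, 5]
    - [0, 0.0017, -0.0005, -0.36, 5]

```text
t: 15.9
tcp_pos: [0.5927, 0.199, 0.1555]
tool_rot: [-0.211, 0.977, -0.0, 0.001]
force: [2.3, 3.1, -2.8]
finger_gap: 0.277
```

```bash
python3 look.py a5 2
```

```text
15.95 [0.5927 0.199  0.1555] [ 2.1  2.9 -3.6] [ 0.579 -0.448 -0.056] 0.281 yaw 24.4
16.0 [0.5927 0.199  0.1555] [ 2.6  2.9 -2.8] [ 0.567 -0.473 -0.127] 0.276 yaw 24.4
```

Request:
move_arm:
  deltas:
    - [-0.001, 0.0004, 0.0003, -0.04, 5]
    - [-0.001, 0.0004, 0.0005, -0.1, 5]
    - [-0.001, 0.0004, 0.0005, -0.16, 5]
    - [-0.001, 0.0004, 0.0005, -0.22, 5]
    - [-0.001, 0.0004, 0.0005, -0.28, 5]
    - [-0.001, 0.0004, 0.0005, -0.34, 5]
    - [-0.001, 0.0004, 0.0005, -0.38, 5]
    - [-0.001, 0.0004, 0.0005, -0.38, 5]

```text
t: 16.67
tcp_pos: [0.5929, 0.1989, 0.1555]
tool_rot: [-0.303, 0.953, -0.001, 0.0]
force: [3.2, 0.6, -2.6]
finger_gap: 0.278
```

```bash
python3 look.py a6 2
```

```text
16.72 [0.5928 0.1989 0.1555] [ 4.1 -0.3 -2.8] [ 0.132 -0.606 -0.029] 0.279 yaw 35.3
16.77 [0.5928 0.1989 0.1555] [ 3.8  0.3 -2.9] [ 0.101 -0.662 -0.055] 0.275 yaw 35.3
```

Contact was at z ≈ 0.155, but I predicted 0.162 for the tang resting on the disc and 0.156 for fully home. The side play is also tight. I need to check whether the bearing is already home or is resting on the disc.

Run:
```python
from h import *
Zs=[];
for i in range(4):
    im,d=manip.snapshot("side"); Zs.append(cloud("side",d))
np.savez("side10.npz",im=im)
Z=np.median([c[:,:,2] for c in Zs],0)
print("tops",np.median(Z[133:138,262:266]),np.median(Z[140:144,298:303]),np.median(Z[152:156,276:280]))
np.set_printoptions(linewidth=250)
print(np.round(Z[136:156,266:302]*1000).astype(int))
r=lambda im,x,y,w,h,f:cv2.resize(im[y:y+h,x:x+w,::-1],None,fx=f,fy=f,interpolation=cv2.INTER_CUBIC)
cv2.imwrite("pics/b1.png",r(im,260,120,45,40,16))
im,d=manip.snapshot("top");cv2.imwrite("pics/b2.png",r(im,200,150,80,80,7))
```

```text
tops 0.1290084185334123 0.12934167646416372 0.12962390728345463
[[129 129 131 129 130 158 158 162 162 161 158 164 166 165 165 164 164 163 168 169 168 165 166 165 158 129 130 131 129 128 129 128 129 128 129 130]
 [129 131 131 129 129 155 155 160 158 157 153 159 161 163 162 163 160 160 165 166 165 163 164 163 157 129 129 129 131 128 131 130 129 132 129 129]
 [130 131 132 129 128 131 129 155 156 156 149 155 158 158 159 159 156 156 160 162 161 159 159 159 129 129 130 130 132 130 131 129 131 131 129 131]
 [130 129 129 131 130 131 130 152 150 151 147 151 153 155 155 157 155 153 157 158 159 156 157 156 126 128 129 129 129 130 130 130 129 131 129 130]
 [129 129 131 131 130 130 126 146 150 150 134 148 150 152 152 151 151 149 154 153 154 153 153 128 128 127 129 130 130 130 128 129 129 129 130 131]
 [130 129 129 129 129 127 126 128 129 135 132 145 147 147 148 149 148 147 152 151 151 145 128 129 127 127 127 130 129 129 130 129 129 130 132 129]
 [131 129 128 129 131 126 129 128 127 134 133 140 145 145 145 146 144 144 147 148 148 134 127 126 128 127 128 131 130 130 130 128 129 131 130 131]
 [131 1
[... 1204 characters left out ...]
31 128 129 130 126 125 125 128 126 128 128 127 129 130 130 129 130 129 131 130 129 129 131 130 130 130 130 130]
 [130 130 128 130 129 131 130 130 128 131 129 130 128 131 130 130 128 130 131 129 129 130 130 129 130 132 129 130 130 129 130 130 129 129 130 127]
 [130 130 129 129 129 129 130 130 130 131 130 130 129 128 127 129 130 130 130 130 130 127 128 129 130 130 129 130 131 130 127 130 130 131 126 123]
 [131 128 130 129 130 129 128 130 129 130 130 131 131 131 129 129 130 130 129 128 130 128 128 130 129 130 131 130 131 130 131 128 130 128 125 122]
 [131 130 129 132 130 129 129 130 129 129 129 128 129 130 130 129 129 129 130 129 131 129 130 128 128 130 131 128 129 131 129 129 129 123 123 119]]
```

View pics/b1.png

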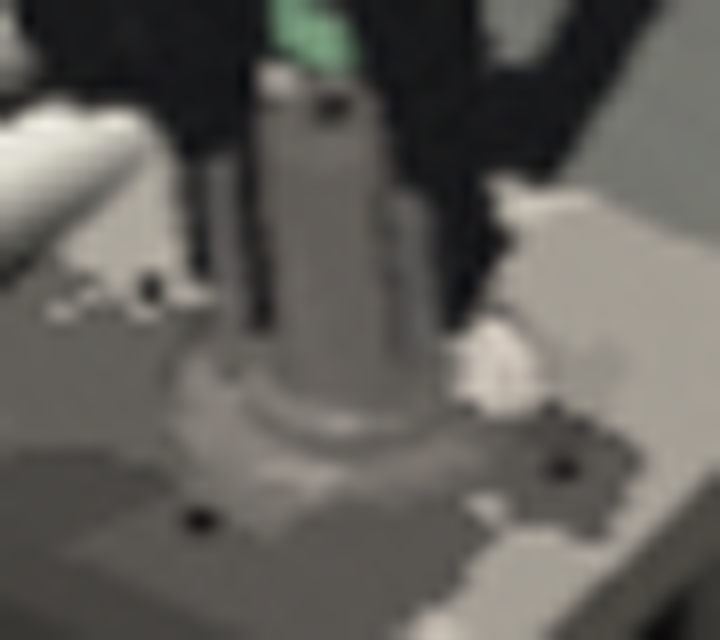

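View pics/b2.png

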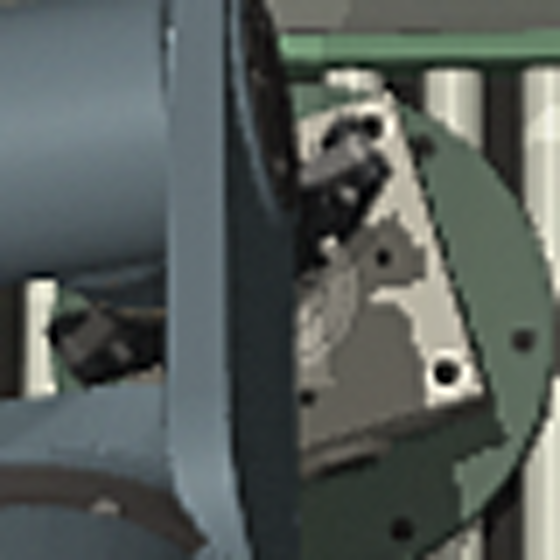

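The depth shows the bearing's big face at about 127 mm against the housing top at about 129.5 mm, and the collar top at about 133 mm. So the big face is about 2.5 mm below the top (nominal 2 mm), not 4 mm proud: the tang is in and the bearing is home. The turn with the tang in carried the disc along. Pressing lightly, relieving the side load, then releasing.

Request:
move_arm:
  deltas:
    - [-0.0009, -0.0006, 0.0005, 0, 5]
    - [-0.0009, -0.0006, 0.001, 0, 5]
    - [-0.0009, -0.0006, 0.0013, 0, 5]
    - [-0.0009, -0.0006, 0.0013, 0, 5]
    - [-0.0009, -0.0006, 0.0013, 0, 5]
    - [-0.0009, -0.0006, 0.0013, 0, 5]
    - [-0.0009, -0.0006, 0.0013, 0, 5]
    - [-0.0009, -0.0006, 0.0013, 0, 5]

```text
t: 17.68
tcp_pos: [0.5929, 0.199, 0.1555]
tool_rot: [-0.303, 0.953, -0.0, 0.0]
force: [1.9, -4.4, 2.8]
finger_gap: 0.282
```

```bash
python3 look.py a7 2
```

```text
17.73 [0.5929 0.199  0.1555] [ 2.4 -4.   4. ] [-0.712 -0.446 -0.041] 0.279 yaw 35.3
17.78 [0.5929 0.199  0.1555] [ 3.  -4.   3.8] [-0.711 -0.408 -0.034] 0.281 yaw 35.3
```

Request:
move_arm:
  deltas:
    - [0, -0.001, -0.001, 0, 5]
    - [0, -0.001, -0.001, 0, 5]
    - [0, -0.001, -0.001, 0, 5]
    - [0, -0.001, -0.001, 0, 29]
    - [0, -0.001, -0.001, 0, 34]
    - [0, -0.001, -0.001, 0, 45]
    - [0, -0.001, -0.001, 0, 60]
    - [0, -0.001, -0.001, 0, 80]
  force: 20

```text
t: 18.45
tcp_pos: [0.5919, 0.1998, 0.1548]
tool_rot: [-0.303, 0.953, 0.001, -0.001]
force: [-0.2, -0.0, 1.2]
finger_gap: 0.716
```

```bash
python3 look.py a8 2
```

```text
18.5 [0.5922 0.1997 0.1549] [-0.2 -0.1  0.3] [ 0.045  0.018 -0.037] 0.789 yaw 35.3
18.55 [0.5924 0.1996 0.1551] [-0.   0.3  1.1] [ 0.029 -0.023  0.007] 0.8 yaw 35.3
```

View pics/a8.png

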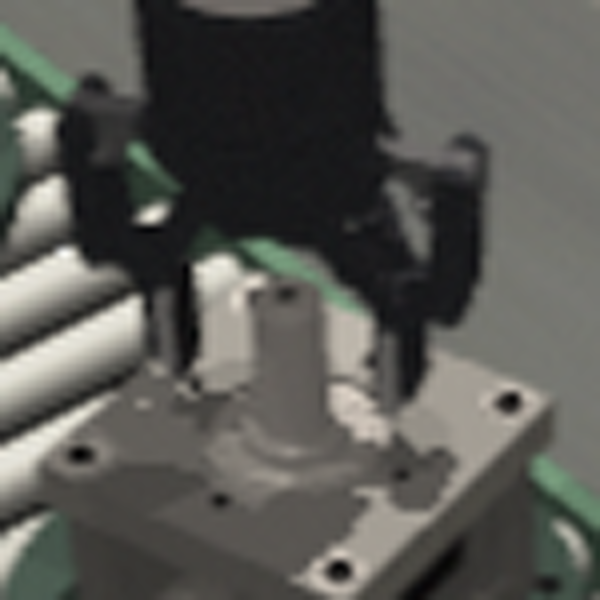

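The fingers are open and clear and the shaft stands on its own. Rising straight up, then backing away so both cameras can see.

Request:
move_arm:
  deltas:
    - [0, 0, -0.01, 0, 90]
    - [0, 0, -0.03, 0, 100]
    - [0, 0, -0.07, 0, 100]
    - [0, 0, -0.12, 0, 100]
    - [0, 0, -0.17, 0, 100]
    - [0, 0, -0.23, 0, 100]
    - [0, 0, -0.28, 0, 100]
    - [0, 0, -0.3, 0, 100]

```text
t: 19.22
tcp_pos: [0.5946, 0.1995, 0.2797]
tool_rot: [-0.303, 0.953, -0.0, 0.003]
force: [1.1, -0.4, 0.1]
finger_gap: 1.002
```

Request:
move_arm:
  deltas:
    - [0.02, 0.03, 0, 0, 100]
    - [0.06, 0.09, 0, 0, 100]
    - [0.11, 0.15, 0, 0, 100]
    - [0.16, 0.22, 0, 0, 100]
    - [0.21, 0.29, 0, 0, 100]
    - [0.26, 0.35, 0, 0, 100]
    - [0.29, 0.4, 0, 0, 100]
    - [0.3, 0.42, 0, 0, 100]

```text
t: 19.88
tcp_pos: [0.3939, 0.2675, 0.2752]
tool_rot: [-0.304, 0.953, 0.0, -0.002]
force: [-0.6, -0.2, 0.0]
finger_gap: 0.999
```

Run:
```python
from h import *
Cs={n:[] for n in("side","top")}
for n in Cs:
    for i in range(3):
        im,d=manip.snapshot(n);Cs[n].append(cloud(n,d)[:,:,2])
    cv2.imwrite(f"pics/f_{n}.png",im[:,:,::-1])
    Z=np.median(Cs[n],0)
    u,v=(281,145) if n=="side" else (240,191)
    b=Z[v-12:v+13,u-14:u+15]; h,e=np.histogram(b*1000,bins=np.arange(118,200,1)); print(n,[(int(x),int(c)) for x,c in zip(e,h) if c>3])
    r=lambda im,x,y,w,h,f:cv2.resize(im[y:y+h,x:x+w,::-1],None,fx=f,fy=f,interpolation=cv2.INTER_CUBIC)
    cv2.imwrite(f"pics/g_{n}.png",r(im,u-40,v-40,80,80,5))
s=manip.sense();print(s["t"],s["tcp_pos"],s["force"],s["qd"])
cv2.imwrite("pics/g.png",np.hstack([cv2.imread("pics/g_side.png"),cv2.imread("pics/g_top.png")]))
```

```text
side [(124, 4), (125, 22), (126, 45), (127, 62), (128, 120), (129, 142), (130, 126), (131, 44), (132, 22), (133, 11), (134, 9), (135, 7), (137, 6), (140, 4), (145, 5), (147, 4), (151, 5), (154, 4), (159, 4), (160, 5), (162, 4), (165, 4), (167, 4), (171, 4)]
top [(123, 13), (124, 38), (125, 62), (126, 96), (127, 102), (128, 120), (129, 79), (130, 38), (131, 19), (132, 20), (133, 10), (134, 9), (182, 4), (183, 4), (184, 8), (185, 17), (186, 24), (187, 10), (188, 6)]
20.1833 [0.39983386 0.26690012 0.27548092] [0.68648105 0.642767   0.14153538] [-0.00424462  0.00304101  0.00479051  0.00301858  0.00374539  0.00179735]
```

View pics/g.png

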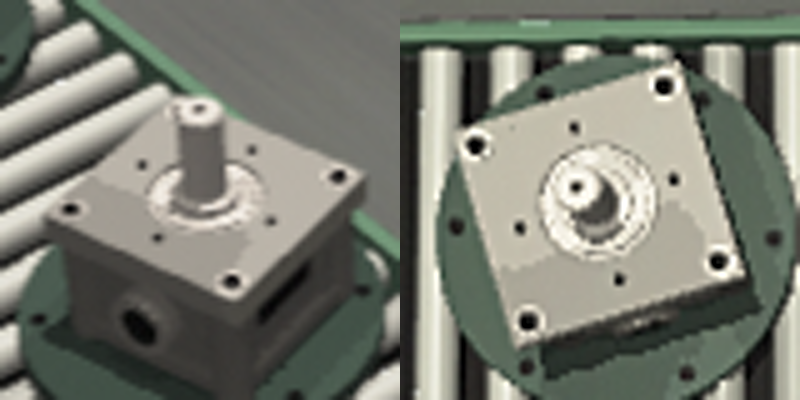

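View pics/f_top.png

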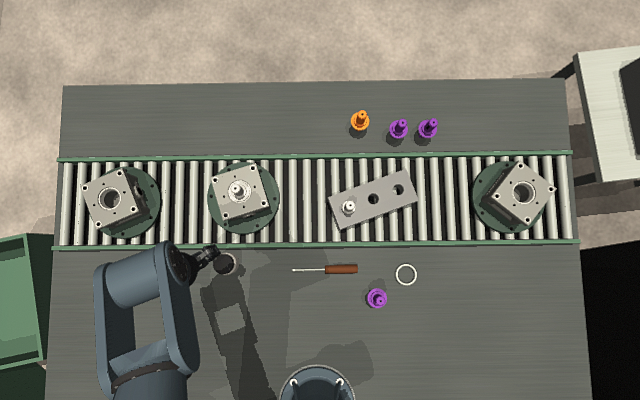

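Both views show the shaft upright with its bearing sunk flush in the middle housing. Its top (about 185.5 mm) stands about 57 to 58 mm above the face (nominal 58 when home, 64 if short). Nothing else has moved, and the gripper is clear above the jar. Handing in.

```bash
python3 -c "
from station import manip
print(manip.sign_off())"
```

```text
the job is handed in; nothing more can be done
None
```

The bearing shaft is upright in the middle housing with the tang in and the bearing home. I let go, backed the arm clear and handed the job in at about 20 s.

- **Seating:** before release, the bearing's big face measured about 2.5 mm below the housing top in the side camera (nominal 2 mm). After release, the top camera put the shaft end about 57–58 mm above the face; 58 mm means home, and 64 mm would mean the tang had missed. A last press of about 11 N gave no further movement.
- **Forces:** the highest push I read on the shaft was about 12.5 N, and side loads stayed under about 6 N.
- **Other items:** in the last top view the bare shaft, screwdriver, grease jar and spare ring looked to be where they started.

**What disagreed:**
- **Turning:** the tang seems to have dropped into a slot during the creep down, before I started turning. The roughly 21° turn under 4–8 N was therefore probably made with it already engaged and carrying the disc. I had estimated it was still about 15° off the slot.
- **Push:** the first seating contact (about 12 N) and the last press were slightly above the 10 N rubbing level, but well below the 2.5 kg limit.
- **Cameras:** the two cameras' positions differed by up to about 5 mm. I worked from the shaft-to-housing offset, which agreed between them to about 1 mm, and used contact forces for the final centring.

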